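# Hold the spice funnel over the open salt box

### The arm

A 6-joint arm with a two-finger parallel gripper is mounted at the origin on a cart in front of the work surface, level with it; the furniture and walls round the work are solid. World frame = base frame: x ahead of the robot, y to its left, z up, the work surface at z = 0. Lengths are in mm, angles in rad, forces in N, time in s.
With the tool pointing down it reaches from about 375 to 900 mm from the base axis. Payload 3.1 kg.
Tool frame: the origin (TCP) lies midway between the tips of the shut fingers; the grasp point (between the pads) lies 19 mm behind it; z points along the fingers, y is the line along which they close (so a half turn about z gives the same grasp; the last joint's range is limited). The gripper opens to 87 mm and grips with 3 to 60 N. Pads are 19 mm wide; open, the fingers measure 117 mm over their backs; the gripper's body (75 mm by 190 mm) begins 51 mm behind the grasp point.
Start: joints at [-1.504, 0.527, 1.433, -0, 1.181, -0.178], TCP at [151.501, -606.337, 222.548] pointing down, gripper open.
Joint ranges: [-3.08, 3.08], [-0.75, 2.2], [0.22, 2.44], [-1.43, 4.57], [0, 2.65], [-2.85, 2.85]. Speed limits (rad/s): [2.79, 2.79, 3.14, 3.14, 3.14, 3.14].

### API

Orientations are given as [roll, pitch, yaw] about the fixed x, y, z axes, in that order (R = Rz(yaw) Ry(pitch) Rx(roll)).
In Python, from cell import robot gives the robot as it stands. The module is installed in compiled form; this text tells all that it offers.
- The arm moves only by the tool drive_tool, never from a script. Its argument "moves" is a list of rows, each an object with "delta_pos": the shift along the tool's x, y, z in m, a list of three; "rotation": the turn, a rotation vector about the tool's x, y, z in degrees, a list of three; "hand": the finger opening in m, from 0 to 0.087. A call has 1 to 8 rows; each row shifts and turns the commanded pose from where the row before left it, along the tool's axes as they then stand; what a row does not reach is not made up. A row lasts 1/8 s, in which the tool goes at most 62.5 mm and 10.7 degrees, less where a joint would pass 70% of its speed; a pose out of reach is approached as far as the arm can. A call is refused whole if a number of a shift passes 0.0625 or a number of a turn 10.7, either way. A call with a gripper value outside its range is refused whole. The fingers move at their own pace and stop on an object; "force" is the grip in N (left out, the last holds). Time passes only in rows, so rows that do not move let the fingers close. It gives the time, the measured TCP pose, the force, the opening and the grip force at its end, in the units of the state.
- robot.sense(): the state, without advancing time (a new reading comes with each control period).
- robot.capture(name): name is "scene" or "top" or "wrist"; returns the picture (384x512x3 uint8, blue, green, red); there is no depth.
- robot.camera_model(name): a dict with "camera_matrix" (3x3 intrinsics, pixels), "origin" and "orientation" of the camera in the world; the wrist camera has in their place "hand_eye" (4x4, takes a point from camera to tool coordinates, whose origin is the TCP and whose axes are the flange's). Camera axes: x right, y down, z forward; pixel columns grow to the right and rows downward; lengths in mm; the calibration is good to about 2 mm. A picture is of the moment at which its call begins: read the wrist's pose just before it. camera_model takes no time and is no camera call.
- robot.job_done(): hands the job in; it is judged then, once.
The state is a dict: "time_s": time; "joint_positions": joint angles; "qd": joint speeds; "joint_efforts": joint torques, N m; "position": TCP position; "tcp_rot": TCP orientation; "contact_force": force on the tool from outside, world axes, zero at the start; "torque": the same for the moment, N m; "finger_gap": opening from 0.0 (shut) to 1.0 (fully open); "grip_force": force on a finger pad.
Only numpy, scipy, OpenCV 4.12 (cv2) and the standard library are available. Lean on these libraries where they do the work, as an engineer would, in place of code of your own. Each camera call takes 0.05 s, during which the arm holds its last target. There are 200 camera calls.

### The job

I want to refill the front compartment of the round wooden salt box (the one under the lid's knob). First swing its swivel lid aside by the knob until it stands at about a right angle or more, then take the steel funnel by its black handle out of the mug where it drains, carry it over the jars, and hold it upright with the spout centred over the front compartment, about a finger's width above the rim so that I can see the level, touching nothing. Finish while still holding it there by the handle, so that I can pour; leave the mug and the jars standing where they are.

Things in the scene. Friction and masses are not known exactly. Their poses are not given: they have to be found in the camera images.
- salt_box: round salt box of pale wood, stands firmly on rubber feet and does not slide, outer diameter 96 mm, rim 62 mm high, wall 5 mm, floor 7 mm. Origin: centre of the underside, z up. A 4 mm wall along its y axis divides it into a front compartment (its -x side) and a rear one (+x side). A flat wooden lid, 96 mm across, lies on the rim and swivels level about a pin at the rear edge
- salt_lid (a joint): swivel of the salt box lid about the upright pin at lid_pivot: 0 closed, grows counterclockwise seen from above up to the stop at 1.9 rad (the knob swings from the box's -x side to its -y side). Light friction (about 0.02 N m); it stays where it is left
- lid_pivot (a point): axis of the lid's pin at rim height, 41 mm behind (+x of) the salt box's axis, brass pin head on the lid above it
- lid_knob (a point): middle of the brass knob on the lid: upright round knob 16 mm in diameter and 18 mm high, standing on the lid's upper face (which is 72 mm above the worktop), 78 mm from the pin; this point is 9 mm above the lid's face
- front_compartment (a point): centre of the opening of the front compartment at rim height (62 mm above the worktop), 21 mm in front of (-x of) the salt box's axis; the half-round opening is about 86 mm wide and 40 mm deep
- funnel: stainless steel funnel, loose, 0.07 kg, 74 mm high, mouth 77 mm in diameter. Origin: centre of the spout's lower end (spout 15 mm in diameter there, 18 mm at 28 mm height), z up along the funnel's axis. A straight handle points along its -x axis. At the start the spout stands in the mug and the cone rests on the mug's rim, so the handle is in free air
- funnel_handle (a point): place to hold the funnel: on the black handle, a level bar 80 mm long, 10 mm wide and 14 mm high; this point is on the bar's centre line, 90 mm from the funnel's axis and 67 mm above the spout's lower end
- mug: white mug, loose, 0.28 kg, 85 mm high, 66 mm in diameter, handle on its -y side. Origin: on the underside, 15.5 mm towards the handle from the bowl's axis
- mug_mouth (a point): centre of the mug's mouth at rim height, 85 mm above the worktop
- pepper_jar: clear jar of ground pepper with violet lid, 84 mm in diameter, 128 mm high, loose. Origin: centre of the underside
- spice_brown: spice jar with brown lid, 44 mm in diameter, 96 mm high, loose. Origin: centre of the underside
There are look-alikes about, which are no part of the job. Leave any pink or red look-alike of the spice_brown alone.

How it is judged:
By the outcome, as a careful person would: the job done as asked, in the order asked, and still so for the second after the job is handed in, while the arm keeps its last pose, push and grip.
It also fails if it takes over 58 s, if anything falls off the work surface, if the arm or the gripper's body presses on something with over 40 N, if the wrist force passes 120 N, or if a joint passes its speed limit or range.

## Working session

There is one attempt and no reset: what is moved stays moved. The work goes in short steps, Python scripts to look and compute and a tool call to move; the robot and the scene stay as the last step left them, time stands still between calls to the robot, and variables do not carry over. Pictures are saved under pics/ and viewed, at most 10 in all, crops included, and the job is handed in when it is done.

Besides the shell and the picture viewer there is one more tool, called after "Request:" as name(argument=value, ...) on one line, values as JSON. drive_tool: Moves the arm, as the interface text tells. Its arguments: {"type":"object","properties":{"moves":{"type":"array"},"force":{"type":"number"}},"required":["moves"]}

```bash
mkdir -p pics; ls; python3 - <<'E'
from cell import robot
import cv2,numpy as np
print(robot.sense())
for n in ("scene","top"):
    cv2.imwrite(f"pics/{n}0.png",robot.capture(n)); print(robot.camera_model(n))
print(robot.camera_model("wrist"))
E
```

```text
pics
{'time_s': 0.0, 'joint_positions': array([-1.50452893e+00,  5.28473228e-01,  1.43386994e+00, -2.73011005e-05,
        1.18139051e+00, -1.78494966e-01]), 'qd': array([-0.00094438, -0.00088204, -0.00017344,  0.00109805,  0.00145633,
       -0.0004293 ]), 'joint_efforts': array([ 2.37195854e-03, -4.40039170e+01, -1.76592010e+01,  6.33570878e-02,
        5.81863336e-02, -1.62264178e-04]), 'position': array([ 151.42946904, -605.63989754,  221.5775858 ]), 'tcp_rot': array([-3.13948117e+00, -3.55300670e-04,  2.44772383e-01]), 'contact_force': array([0.32956311, 0.23872542, 0.13655041]), 'torque': array([-0.00288961,  0.04426885,  0.00653154]), 'grip_force': 0.0, 'finger_gap': 1.0020593887681792}
{'camera_matrix': array([[433.42166381,   0.        , 258.30985673],
       [  0.        , 433.42166381, 201.66264494],
       [  0.        ,   0.        ,   1.        ]]), 'origin': array([ 968.08660822,  268.08379424, 1355.2703403 ]), 'orientation': array([-2.68018942, -0.01017633,  2.2452308 ])}
{'camera_matrix': array([[385.99853143,   0.        , 257.98991791],
       [  0.        , 385.99853143, 195.32400717],
       [  0.        ,   0.        ,   1.        ]]), 'origin': array([ 395.93054394, -121.5581983 , 1304.78927658]), 'orientation': array([-3.07749471e+00,  2.47636356e-03, -1.57327877e+00])}
{'camera_matrix': array([[286.87258419,   0.        , 258.27035255],
       [  0.        , 286.87258419, 192.24837612],
       [  0.        ,   0.        ,   1.        ]]), 'hand_eye': array([[-4.45141592e-04, -9.62832908e-01, -2.70097378e-01,
         7.46858230e+01],
       [ 9.99999900e-01, -4.36590348e-04, -9.17372605e-05,
        -2.04967473e-02],
       [-2.95942549e-05, -2.70097392e-01,  9.62833006e-01,
        -1.62542709e+02],
       [ 0.00000000e+00,  0.00000000e+00,  0.00000000e+00,
         1.00000000e+00]])}
```

View pics/scene0.png

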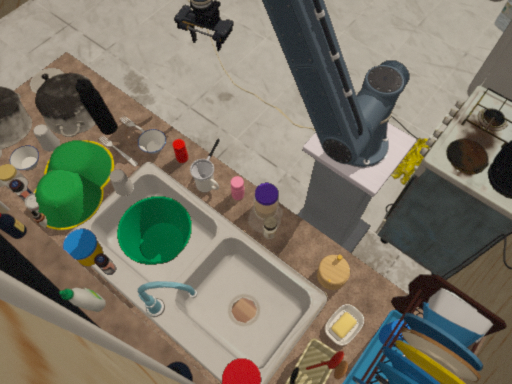

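View pics/top0.png

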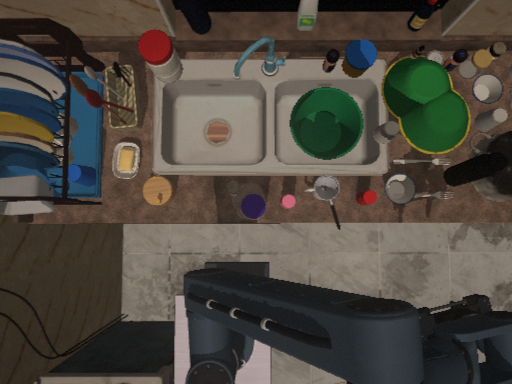

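The scene picture shows the salt box at (334,270) with its knob at about (337,258). The funnel is in the mug at (203,172), with its black handle running to (213,143). The pepper jar is at (266,193), the pink jar at (237,187) and the red jar at (180,150). In the top picture the box is at (157,190), the funnel at (326,187) with its handle to (337,226), the pepper jar at (253,206), pink at (289,201) and red at (367,197).

Things that could be mistaken for the funnel: the bowl or strainer at scene (151,140) / top (400,188). For the salt box: only the butter dish at top (126,160). For the brown jar: pink and red. I'll check these in close crops.

```bash
python3 - <<'E'
import cv2,numpy as np
s=cv2.imread("pics/scene0.png");t=cv2.imread("pics/top0.png")
def c(im,x,y,w,h,k): return cv2.resize(im[y:y+h,x:x+w],None,fx=k,fy=k,interpolation=cv2.INTER_CUBIC)
a=np.hstack([c(s,170,130,66,50,6),c(s,300,245,66,50,6)])
b=np.hstack([c(t,300,170,66,66,6),c(t,132,165,66,66,6)])
cv2.imwrite("pics/c1.png",np.vstack([a[:300],b[:300]]))
cv2.imwrite("pics/c2.png",np.hstack([c(s,225,165,66,75,6),c(t,235,180,66,75,6)]))
E
```

```text
(no output)
```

View pics/c1.png

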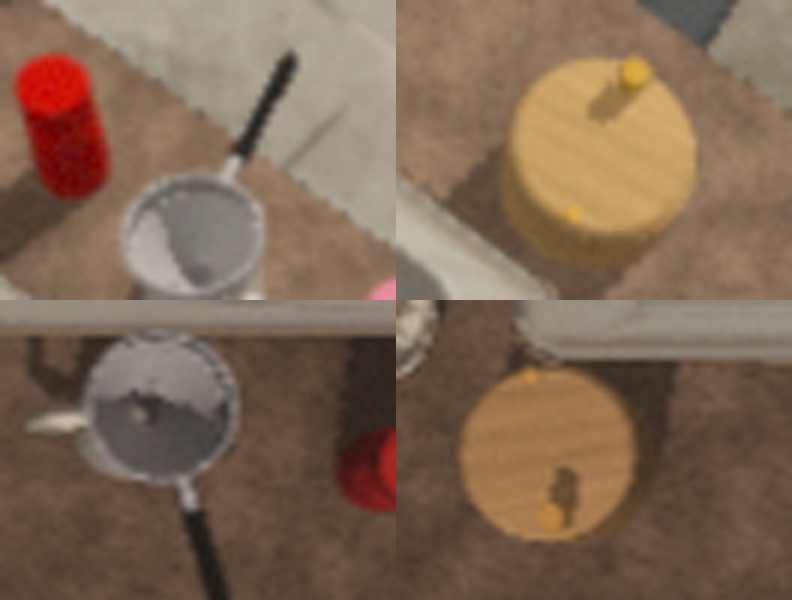

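View pics/c2.png

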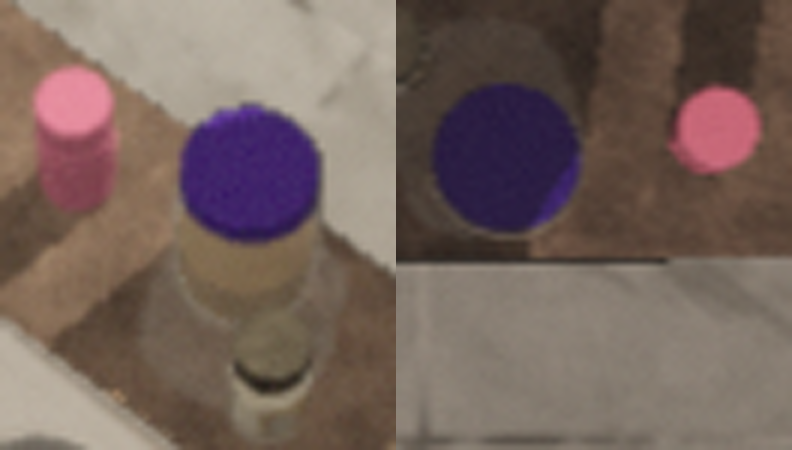

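The crops confirm the choices. Scene pixels: steel funnel mouth (202,169), handle middle (214,147); box knob (339,257), pin (329,280). Top pixels: mouth (326.6,187), knob (157.7,200), pin (154,177.5). Pepper lid is at scene (266,193) / top (253,206). The dark-lidded small jar behind it, at scene (270,222), is the brown one.

```bash
cat > h.py <<'E'
from cell import robot
import numpy as np,cv2
from scipy.spatial.transform import Rotation as R
def cam(n,s=None):
    m=robot.camera_model(n);K=m["camera_matrix"]
    if n!="wrist": return K,R.from_euler('xyz',m["orientation"]).as_matrix(),np.array(m["origin"])
    Rt=R.from_euler('xyz',s["tcp_rot"]).as_matrix();H=m["hand_eye"]
    return K,Rt@H[:3,:3],Rt@H[:3,3]+s["position"]
def ray(c,p):
    K,r,o=c;d=r@np.linalg.inv(K)@[p[0],p[1],1];return o,d/np.linalg.norm(d)
def tri(l):
    A=0;b=0;q=[]
    for c,p in l:
        o,d=ray(c,p);M=np.eye(3)-np.outer(d,d);A=A+M;b=b+M@o;q.append((M,o))
    x=np.linalg.solve(A,b);return x,[np.linalg.norm(M@(x-o)) for M,o in q]
def atz(c,p,z):
    o,d=ray(c,p);return o+d*(z-o[2])/d[2]
def proj(c,X):
    K,r,o=c;v=K@(r.T@(np.asarray(X,float)-o));return v[:2]/v[2]
def R_(): s=robot.sense();return s,R.from_euler('xyz',s["tcp_rot"]).as_matrix()
E
python3 - <<'E'
from h import *
np.set_printoptions(precision=1,suppress=True)
S=cam("scene");T=cam("top")
for n,a,b in [("mouth",(202.2,169.2),(326.6,187.1)),("hstart",(209.7,155.5),(331.8,205)),("htip",(218.7,139.7),(338.5,227.5)),("knobtop",(339.3,256.6),(157.7,200.3)),("pin",(329.1,280.3),(154,177.5)),("pepper",(266.3,193.3),(253.2,206)),("pink",(237.1,181.8),(288,201.2))]:
    print(n,*tri([(S,a),(T,b)]))
print("brown",atz(S,(270.5,222),96),atz(T,(235,187),96))
for z in(80,90):print("lidc",atz(T,(157,190.5),72),atz(S,(334.4,269.7),72))
print(cam("wrist",robot.sense())[1:])
E
```

```text
mouth [ 497.8 -332.4  104.5] [np.float64(0.5167367907079367), np.float64(0.5167367907079008)]
hstart [ 442.1 -347.8  105.9] [np.float64(0.21446232306529298), np.float64(0.2144623230654023)]
htip [ 372.3 -368.3  102.1] [np.float64(0.18620962325687718), np.float64(0.1862096232568774)]
knobtop [459.3 197.   90.2] [np.float64(0.4854963230714898), np.float64(0.4854963230714755)]
pin [533.9 214.5  71.3] [np.float64(0.9848407686593567), np.float64(0.9848407686593392)]
pepper [ 439.6 -104.5  117.8] [np.float64(0.648283754600882), np.float64(0.6482837546007855)]
pink [ 455.7 -214.    92.3] [np.float64(1.1753839944398103), np.float64(1.1753839944397964)]
brown [503.  -37.8  96. ] [499.9 -46.6  96. ]
lidc [491.4 204.9  72. ] [497.  207.5  72. ]
lidc [491.4 204.9  72. ] [497.  207.5  72. ]
(array([[ 0.2, -0.9, -0.3],
       [-1. , -0.2, -0.1],
       [-0. ,  0.3, -1. ]]), array([ 224. , -587.9,  384.2]))
```

The measured heights match the text: knob top 90, pin 72, handle about 104. Box yaw comes out near 13°. I'll start moving now, passing over the funnel handle for a close wrist look on the way to the knob.

Request:
drive_tool(moves=[{"delta_pos":[0.0525,-0.0257,-0.003],"rotation":[0,0,0],"hand":0.04},{"delta_pos":[0.0525,-0.0257,-0.003],"rotation":[0,0,0],"hand":0.04},{"delta_pos":[0.0525,-0.0257,-0.003],"rotation":[0,0,0],"hand":0.04},{"delta_pos":[0.0525,-0.0257,-0.003],"rotation":[0,0,0],"hand":0.04},{"delta_pos":[0.0525,-0.0257,0],"rotation":[0,0,0],"hand":0.04},{"delta_pos":[0.0525,-0.0257,0],"rotation":[0,0,0],"hand":0.04},{"delta_pos":[0,0,0],"rotation":[0,0,0],"hand":0.04}])

```text
time_s: 0.98
position: [422.1, -376.9, 234.2]
tcp_rot: [-3.14, -0.0, 0.251]
contact_force: [0.2, 0.1, 0.6]
finger_gap: 0.464
grip_force: 0.0
```

```bash
python3 - <<'E'
from h import *
import json
s,_=R_();im=robot.capture("wrist");cv2.imwrite("pics/w1.png",im)
json.dump({k:list(map(float,s[k])) for k in("position","tcp_rot")},open("w1.json","w"))
print(s["position"],s["tcp_rot"],s["time_s"],s["joint_positions"])
c=cam("wrist",s)
for X in([497.8,-332.4,104.5],[442,-348,106],[372,-368,102]):print(proj(c,X))
E
```

```text
[ 422.13986783 -376.87898308  234.16191409] [-3.13992375e+00 -2.83838606e-04  2.51044448e-01] 0.975 [-9.26737959e-01  4.34636569e-01  1.56909675e+00  9.92303644e-04
  1.13929249e+00  3.92598019e-01]
[233.50539961 101.50977153]
[235.95033094 160.91060247]
[239.44023948 225.77691221]
```

View pics/w1.png

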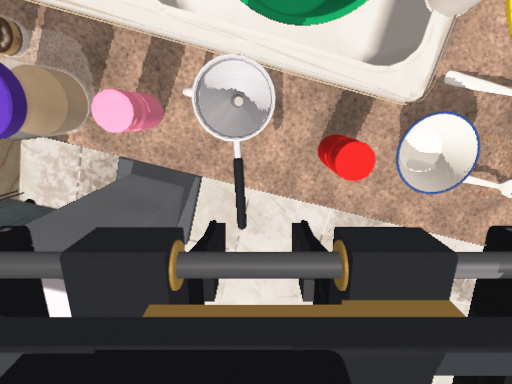

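The wrist view agrees with the triangulation: mouth centre (234,97), handle from (238,158) to the tip at (241,228). The pink jar is at (126,111) and the red at (347,157). Next, the knob.

Request:
drive_tool(moves=[{"delta_pos":[0.018,-0.0547,0],"rotation":[0,0,0],"hand":0.04},{"delta_pos":[0.018,-0.0547,0],"rotation":[0,0,0],"hand":0.04},{"delta_pos":[0.018,-0.0547,0],"rotation":[0,0,0],"hand":0.04},{"delta_pos":[0.018,-0.0547,0],"rotation":[0,0,0],"hand":0.04},{"delta_pos":[0.018,-0.0547,0],"rotation":[0,0,0],"hand":0.04},{"delta_pos":[0.018,-0.0547,0],"rotation":[0,0,0],"hand":0.04},{"delta_pos":[0.018,-0.0547,0],"rotation":[0,0,0],"hand":0.04},{"delta_pos":[0.018,-0.0547,0],"rotation":[0,0,0],"hand":0.04}])

```text
time_s: 2.02
position: [453.7, 79.2, 234.6]
tcp_rot: [3.141, -0.0, 0.242]
contact_force: [0.4, -0.6, -0.5]
finger_gap: 0.463
grip_force: 0.0
```

Request:
drive_tool(moves=[{"delta_pos":[0.018,-0.0547,0.01],"rotation":[0,0,0],"hand":0.04},{"delta_pos":[0.018,-0.0547,0.01],"rotation":[0,0,0],"hand":0.04},{"delta_pos":[0,0,0.03],"rotation":[0,0,0],"hand":0.04},{"delta_pos":[0,0,0],"rotation":[0,0,0],"hand":0.04}])

```text
time_s: 2.52
position: [460.2, 192.9, 182.7]
tcp_rot: [3.141, 0.006, 0.245]
contact_force: [-0.1, -0.6, 0.9]
finger_gap: 0.461
grip_force: 0.0
```

```bash
python3 - <<'E'
from h import *
import json
s,_=R_();im=robot.capture("wrist");cv2.imwrite("pics/w2.png",im)
json.dump({k:list(map(float,s[k])) for k in("position","tcp_rot")},open("w2.json","w"))
print(s["position"],s["tcp_rot"],s["time_s"],s["joint_positions"])
c=cam("wrist",s)
for X in([459.3,197,90],[533.9,214.5,72]):print(proj(c,X))
E
```

```text
[460.21991655 192.93291325 182.68794962] [3.14147421 0.0058368  0.24455736] 2.525 [ 1.72989821e-01  4.19143126e-01  1.78242726e+00 -6.60312960e-04
  9.45835767e-01  1.49961633e+00]
[253.80847997 194.79983934]
[254.88970691 108.73806816]
```

View pics/w2.png

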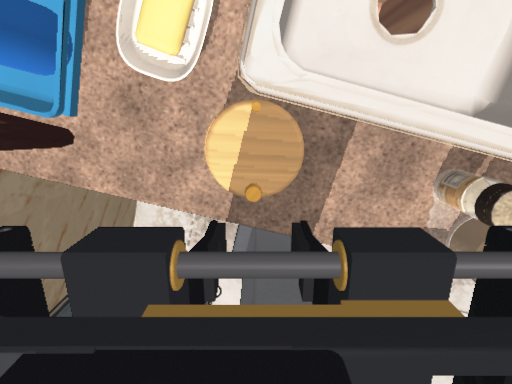

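The wrist picture shows the lid knob at (253.5,192) and the pin at (256.5,106), within about 3 px of prediction. A dark wooden rack end is at (35,135), well to the left.

```bash
python3 - <<'E'
from h import *
import json
np.set_printoptions(precision=1,suppress=True)
ld=lambda f:{k:np.array(v) for k,v in json.load(open(f)).items()}
S=cam("scene");T=cam("top");W1=cam("wrist",ld("w1.json"));W2=cam("wrist",ld("w2.json"))
k,e=tri([(S,(339.3,256.6)),(T,(157.7,200.3)),(W2,(253.5,192))]);print("knob",k,e,atz(W2,(253.5,192),90))
p,e=tri([(S,(329.1,280.3)),(T,(154,177.5)),(W2,(256.5,106))]);print("pin",p,e,atz(W2,(256.5,106),73))
for n,a,b,w in [("mouth",(202.2,169.2),(326.6,187.1),(234,97)),("hs",(209.7,155.5),(331.8,205),(238,159)),("tip",(218.7,139.7),(338.5,227.5),(241,228))]:print(n,*tri([(S,a),(T,b),(W1,w)]))
E
```

```text
knob [459.8 197.4  88.5] [np.float64(1.193404132072383), np.float64(0.8571681700550374), np.float64(1.5961885322930423)] [461.9 197.9  90. ]
pin [535.  214.1  72.9] [np.float64(0.34024572742855425), np.float64(1.9201405180275657), np.float64(1.6797862029246418)] [536.6 213.6  73. ]
mouth [ 499.4 -331.8  106.5] [np.float64(1.3842311901564246), np.float64(1.5874600130725636), np.float64(2.5317733484729614)]
hs [ 442.5 -348.8  103.8] [np.float64(1.3637195306214014), np.float64(0.4737617218945488), np.float64(1.703616368208897)]
tip [ 371.4 -369.1  101.8] [np.float64(0.8665187223349), np.float64(1.1385005108462318), np.float64(1.9103058650715143)]
```

Request:
drive_tool(moves=[{"delta_pos":[0.001,-0.0045,0.035],"rotation":[0,0,0],"hand":0.04},{"delta_pos":[0,0,0.035],"rotation":[0,0,0],"hand":0.04},{"delta_pos":[0,0,0.02],"rotation":[0,0,0],"hand":0.04},{"delta_pos":[0,0,0.016],"rotation":[0,0,0],"hand":0.04},{"delta_pos":[0,0,0],"rotation":[0,0,0],"hand":0.04}])

```text
time_s: 3.2
position: [462.3, 197.1, 78.7]
tcp_rot: [3.141, 0.001, 0.242]
contact_force: [0.0, 0.0, 0.7]
finger_gap: 0.46
grip_force: 0.0
```

Request:
drive_tool(moves=[{"delta_pos":[0,0,0],"rotation":[0,0,0],"hand":0.005},{"delta_pos":[0,0,0],"rotation":[0,0,0],"hand":0.005},{"delta_pos":[0,0,0],"rotation":[0,0,0],"hand":0.005},{"delta_pos":[0,0,0],"rotation":[0,0,0],"hand":0.005}], force=10)

```text
time_s: 3.7
position: [462.1, 198.6, 79.1]
tcp_rot: [3.141, -0.001, 0.245]
contact_force: [-0.4, -0.4, 3.3]
finger_gap: 0.184
grip_force: 10.0
```

Request:
drive_tool(moves=[{"delta_pos":[0.0006,0.0066,0],"rotation":[0,0,-4.9],"hand":0.005},{"delta_pos":[0.0011,0.0131,0],"rotation":[0,0,-9.8],"hand":0.005},{"delta_pos":[0.0011,0.0131,0],"rotation":[0,0,-9.8],"hand":0.005},{"delta_pos":[0.0011,0.0131,0],"rotation":[0,0,-9.8],"hand":0.005},{"delta_pos":[0,0,0],"rotation":[0,0,0],"hand":0.005}])

```text
time_s: 4.32
position: [485.1, 158.9, 79.0]
tcp_rot: [-3.141, 0.002, 0.844]
contact_force: [-1.4, -1.0, 6.7]
finger_gap: 0.177
grip_force: 10.0
```

Request:
drive_tool(moves=[{"delta_pos":[0.0011,0.0131,0],"rotation":[0,0,-9.8],"hand":0.005},{"delta_pos":[0.0011,0.0131,0],"rotation":[0,0,-9.8],"hand":0.005},{"delta_pos":[0.0011,0.0131,0],"rotation":[0,0,-9.8],"hand":0.005},{"delta_pos":[0.0011,0.0131,0],"rotation":[0,0,-9.8],"hand":0.005},{"delta_pos":[0.0011,0.0131,0],"rotation":[0,0,-9.8],"hand":0.005},{"delta_pos":[0,0,0],"rotation":[0,0,0],"hand":0.005}])

```text
time_s: 5.08
position: [547.4, 140.3, 79.0]
tcp_rot: [3.14, 0.001, 1.697]
contact_force: [-0.4, -3.8, 5.8]
finger_gap: 0.178
grip_force: 10.0
```

Request:
drive_tool(moves=[{"delta_pos":[0.0011,0.0131,0],"rotation":[0,0,-9.8],"hand":0.005},{"delta_pos":[0.0008,0.0092,0],"rotation":[0,0,-6.9],"hand":0.005},{"delta_pos":[0,0,0],"rotation":[0,0,0],"hand":0.005}])

```text
time_s: 5.45
position: [568.4, 147.0, 79.0]
tcp_rot: [3.14, 0.001, 1.987]
contact_force: [-0.1, -2.4, 5.9]
finger_gap: 0.178
grip_force: 10.0
```

Request:
drive_tool(moves=[{"delta_pos":[0,0,0],"rotation":[0,0,0],"hand":0.045},{"delta_pos":[0,0,0],"rotation":[0,0,0],"hand":0.045},{"delta_pos":[0,0,0],"rotation":[0,0,0],"hand":0.045},{"delta_pos":[0,0,-0.03],"rotation":[0,0,0],"hand":0.045},{"delta_pos":[0,0,-0.05],"rotation":[0,0,0],"hand":0.045},{"delta_pos":[0,0,-0.06],"rotation":[0,0,0],"hand":0.045},{"delta_pos":[0,0,-0.03],"rotation":[0,0,0],"hand":0.045}])

```text
time_s: 6.32
position: [569.0, 147.3, 252.0]
tcp_rot: [3.137, 0.001, 1.989]
contact_force: [0.1, 0.2, -1.0]
finger_gap: 0.514
grip_force: 0.0
```

```bash
python3 - <<'E'
from h import *
import json
s,_=R_();im=robot.capture("wrist")
print(s["position"],s["tcp_rot"],s["joint_positions"])
json.dump({k:list(map(float,s[k])) for k in("position","tcp_rot")},open("w3.json","w"))
t=robot.capture("top");sc=robot.capture("scene");cv2.imwrite("pics/t3.png",t);cv2.imwrite("pics/s3.png",sc)
a=cv2.resize(sc[230:310,280:400],None,fx=4,fy=4,interpolation=cv2.INTER_CUBIC)[:,:400]
v=np.hstack([cv2.resize(im,(400,300)),cv2.resize(t[160:250,130:250],(400,300),interpolation=cv2.INTER_CUBIC)])
cv2.imwrite("pics/w3.png",im);cv2.imwrite("pics/v3.png",v)
E
```

```text
[568.95288294 147.2632663  251.95961352] [3.13672034e+00 1.48239869e-03 1.98934851e+00] [ 6.30993726e-02  4.42411389e-01  1.49884044e+00  3.28831339e-04
  1.19525721e+00 -3.55576247e-01]
```

View pics/v3.png

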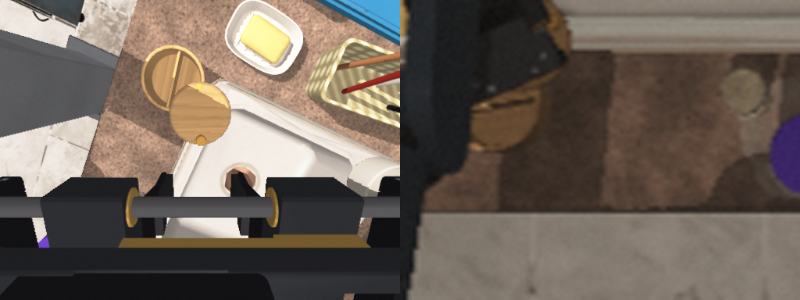

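The composite shows the lid standing clear at about a right angle to the box. In the wrist half the open box is at (172,78) with its divider at about (173,78); the knob is at (201,141). The lid is done, so now the funnel.

```bash
python3 - <<'E'
from h import *
y=1.989
for i in range(10):
    d=np.array([-15.7,-50.4]);print(np.round([d@[np.cos(y),np.sin(y)],d@[np.sin(y),-np.cos(y)]],1));y-=np.radians(9.8)
E
```

```text
[-39.7 -34.8]
[-45.  -27.6]
[-49.1 -19.5]
[-51.7 -10.9]
[-52.8  -1.9]
[-52.3   7.1]
[-50.3  15.9]
[-46.9  24.2]
[-42.1  31.9]
[-36.   38.6]
```

Request:
drive_tool(moves=[{"delta_pos":[-0.0397,-0.0348,0],"rotation":[0,0,9.8],"hand":0.045},{"delta_pos":[-0.045,-0.0276,0],"rotation":[0,0,9.8],"hand":0.045},{"delta_pos":[-0.0491,-0.0195,0],"rotation":[0,0,9.8],"hand":0.045},{"delta_pos":[-0.0517,-0.0109,0],"rotation":[0,0,9.8],"hand":0.045},{"delta_pos":[-0.0528,-0.0019,0],"rotation":[0,0,9.8],"hand":0.045},{"delta_pos":[-0.0523,0.0071,0],"rotation":[0,0,9.8],"hand":0.045},{"delta_pos":[-0.0503,0.0159,0],"rotation":[0,0,9.8],"hand":0.045},{"delta_pos":[-0.0469,0.0242,0],"rotation":[0,0,9.8],"hand":0.045}])

```text
time_s: 7.48
position: [440.7, -256.9, 246.2]
tcp_rot: [-3.137, 0.001, 0.615]
contact_force: [0.1, -0.3, 1.1]
finger_gap: 0.516
grip_force: 0.0
```

Request:
drive_tool(moves=[{"delta_pos":[-0.0421,0.0319,0.01],"rotation":[0,0,9.8],"hand":0.045},{"delta_pos":[-0.036,0.0386,0.03],"rotation":[0,0,9.8],"hand":0.045},{"delta_pos":[0,0,0.045],"rotation":[0,0,0],"hand":0.045},{"delta_pos":[0,0,0],"rotation":[0,0,0],"hand":0.045},{"delta_pos":[0,0,0],"rotation":[0,0,0],"hand":0.045}])

```text
time_s: 8.1
position: [411.3, -356.6, 163.4]
tcp_rot: [-3.14, 0.0, 0.28]
contact_force: [0.0, -0.3, 0.1]
finger_gap: 0.518
grip_force: 0.0
```

```bash
python3 - <<'E'
from h import *
import json
s,_=R_();im=robot.capture("wrist");cv2.imwrite("pics/w4.png",im)
t=robot.capture("top");sc=robot.capture("scene");cv2.imwrite("pics/t4.png",t);cv2.imwrite("pics/s4.png",sc)
print(s["position"],s["tcp_rot"],s["time_s"])
json.dump({k:list(map(float,s[k])) for k in("position","tcp_rot")},open("w4.json","w"))
# overlay of predicted box on the top view and w3
ld=lambda f:{k:np.array(v) for k,v in json.load(open(f)).items()}
def box(im,c,k,x0,y0,w,h):
    o=cv2.resize(im[y0:y0+h,x0:x0+w],None,fx=k,fy=k,interpolation=cv2.INTER_CUBIC)
    a=np.radians(13);C=np.array([495.5,204.8,62.]);u=np.array([np.cos(a),np.sin(a),0])
    P=[C+48*np.array([np.cos(q),np.sin(q),0]) for q in np.linspace(0,6.28,60)]
    for X in P+[C-21*u]:
        p=proj(c,X);cv2.circle(o,tuple(int(round((v+.5-z)*k)) for v,z in zip(p,(x0,y0))),1,(0,0,255),-1)
    return o
w3=cam("wrist",ld("w3.json"))
a=box(cv2.imread("pics/w3.png"),w3,2.4,160,40,166,125)
b=box(t,cam("top"),4.8,120,160,83,62)
h=cv2.resize(im[80:280,160:320],(400,500))  # 2.5x
g=np.zeros((600,800,3),np.uint8);g[:300,:398]=a[:300,:398];g[300:597,:398]=b[:297,:398];g[:500,400:]=h
cv2.imwrite("pics/v4.png",g)
E
```

```text
[ 411.34439217 -356.58289695  163.35555166] [-3.14023951e+00  3.85175937e-04  2.80283028e-01] 8.1
```

View pics/v4.png

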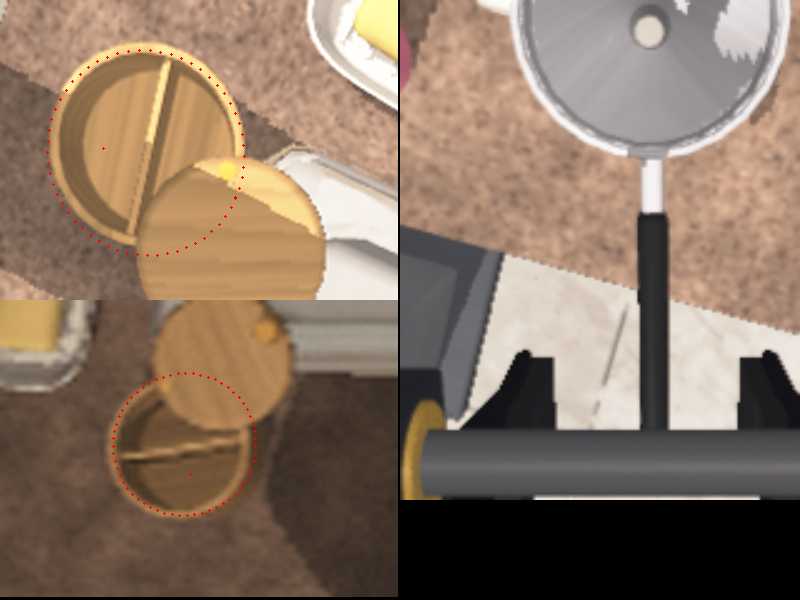

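The red overlay shows the box sits about (-1.7,+3.4) mm from my estimate, and the two views agree on this. The handle runs straight along the image column, with bar centre at panel x≈652 against finger centre ≈647.5, and starts at row 213. I'll work out the offset.

```bash
python3 - <<'E'
from h import *
import json
s={k:np.array(v) for k,v in json.load(open("w4.json")).items()};W=cam("wrist",s)
Rt=R.from_euler('xyz',s["tcp_rot"]).as_matrix()
for n,p,z in[("start",(260.9,165),104),("edge",(260.9,142.8),105),("hole",(259.5,92.5),70),("tipneg",(260.9,245),104)]:
    X=atz(W,p,z);print(n,X.round(1),(Rt.T@(X-s["position"])).round(1))
print(R_()[0]["position"])
E
```

```text
start [ 445.1 -348.9  104. ] [34.6  2.1 59.3]
edge [ 461.7 -344.1  105. ] [51.9  2.  58.3]
hole [ 498.4 -332.5   70. ] [90.3  1.1 93.3]
tipneg [ 379.3 -368.   104. ] [-34.    2.2  59.4]
[ 412.29282422 -357.3243447   165.07454717]
```

Request:
drive_tool(moves=[{"delta_pos":[0,0.0016,0.035],"rotation":[0,0,0],"hand":0.045},{"delta_pos":[0,0,0.03],"rotation":[0,0,0],"hand":0.045},{"delta_pos":[0,0,0.019],"rotation":[0,0,0],"hand":0.045},{"delta_pos":[0,0,0],"rotation":[0,0,0],"hand":0.02},{"delta_pos":[0,0,0],"rotation":[0,0,0],"hand":0.018},{"delta_pos":[0,0,0],"rotation":[0,0,0],"hand":0.018},{"delta_pos":[0,0,0],"rotation":[0,0,0],"hand":0.018}])

```text
time_s: 9.12
position: [412.1, -359.2, 80.5]
tcp_rot: [3.14, -0.001, 0.28]
contact_force: [0.1, 0.2, -0.5]
finger_gap: 0.225
grip_force: 0.0
```

```bash
python3 - <<'E'
from h import *
s,_=R_();im=robot.capture("wrist");cv2.imwrite("pics/w5.png",im)
print(s["position"],s["tcp_rot"],s["finger_gap"])
g=cv2.resize(im[0:300,160:360],(400,600))
cv2.imwrite("pics/v5.png",g)
E
```

```text
[ 412.10266579 -359.21142923   80.45872181] [ 3.13997684e+00 -6.43951421e-04  2.79729242e-01] 0.22484072055174598
```

View pics/v5.png

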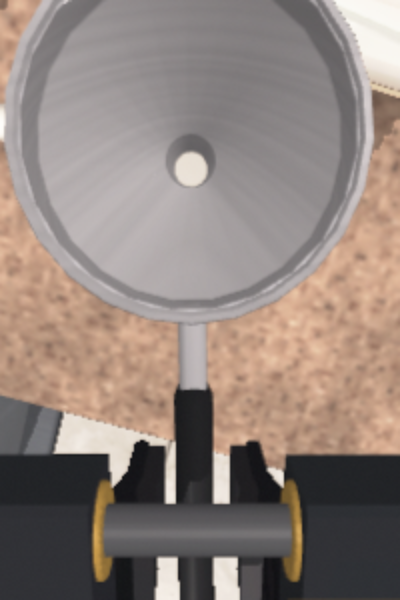

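The bar sits at crop columns 177–214, between the finger faces at 165 and 230, so it is centred to within 0.5 mm. Closing now.

Request:
drive_tool(moves=[{"delta_pos":[0,-0.0003,0],"rotation":[0,0,0],"hand":0.012},{"delta_pos":[0,0,0],"rotation":[0,0,0],"hand":0.004},{"delta_pos":[0,0,0],"rotation":[0,0,0],"hand":0.0},{"delta_pos":[0,0,0],"rotation":[0,0,0],"hand":0.0}], force=15)

```text
time_s: 9.68
position: [411.6, -358.3, 79.5]
tcp_rot: [-3.141, 0.0, 0.28]
contact_force: [0.2, -0.2, -0.6]
finger_gap: 0.111
grip_force: 15.0
```

Request:
drive_tool(moves=[{"delta_pos":[0,0,0],"rotation":[0,0,0],"hand":0.0},{"delta_pos":[0,0,0],"rotation":[0,0,0],"hand":0.0}], force=50)

```text
time_s: 9.93
position: [411.6, -358.4, 79.5]
tcp_rot: [-3.141, 0.0, 0.28]
contact_force: [0.3, 0.9, -0.5]
finger_gap: 0.111
grip_force: 50.0
```

Request:
drive_tool(moves=[{"delta_pos":[0,0,-0.006],"rotation":[0,0,0],"hand":0.0},{"delta_pos":[0,0,-0.015],"rotation":[0,0,0],"hand":0.0},{"delta_pos":[0,0,-0.02],"rotation":[0,0,0],"hand":0.0},{"delta_pos":[0,0,-0.03],"rotation":[0,0,0],"hand":0.0},{"delta_pos":[0,0,-0.03],"rotation":[0,0,0],"hand":0.0},{"delta_pos":[0,0,-0.03],"rotation":[0,0,0],"hand":0.0},{"delta_pos":[0,0,-0.015],"rotation":[0,0,0],"hand":0.0},{"delta_pos":[0,0,0],"rotation":[0,0,0],"hand":0.0}])

```text
time_s: 10.92
position: [412.0, -359.1, 226.9]
tcp_rot: [3.139, -0.001, 0.28]
contact_force: [-0.5, 0.4, -0.7]
finger_gap: 0.109
grip_force: 50.0
```

Request:
drive_tool(moves=[{"delta_pos":[0.0052,-0.0218,0],"rotation":[0,0,0],"hand":0.0},{"delta_pos":[0.0103,-0.0436,0],"rotation":[0,0,0],"hand":0.0},{"delta_pos":[0.0103,-0.0436,0],"rotation":[0,0,0],"hand":0.0},{"delta_pos":[0.0103,-0.0436,0],"rotation":[0,0,0],"hand":0.0},{"delta_pos":[0.0103,-0.0436,0],"rotation":[0,0,0],"hand":0.0},{"delta_pos":[0.0103,-0.0436,0],"rotation":[0,0,0],"hand":0.0},{"delta_pos":[0.0103,-0.0436,0],"rotation":[0,0,0],"hand":0.0}])

```text
time_s: 11.8
position: [395.5, -64.5, 224.3]
tcp_rot: [-3.138, 0.003, 0.28]
contact_force: [0.9, 0.2, -0.7]
finger_gap: 0.108
grip_force: 50.0
```

Request:
drive_tool(moves=[{"delta_pos":[0.0103,-0.0436,0],"rotation":[0,0,0],"hand":0.0},{"delta_pos":[0.0103,-0.0436,0],"rotation":[0,0,0],"hand":0.0},{"delta_pos":[0.0103,-0.0436,0],"rotation":[0,0,0],"hand":0.0},{"delta_pos":[0.0103,-0.0436,0],"rotation":[0,0,0],"hand":0.0},{"delta_pos":[0.0103,-0.0436,0],"rotation":[0,0,0],"hand":0.0},{"delta_pos":[0.0052,-0.0218,0],"rotation":[0,0,0],"hand":0.0},{"delta_pos":[0,0,0],"rotation":[0,0,0],"hand":0.0},{"delta_pos":[0,0,0],"rotation":[0,0,0],"hand":0.0}])

```text
time_s: 12.8
position: [384.6, 178.2, 224.8]
tcp_rot: [-3.142, 0.003, 0.28]
contact_force: [1.0, 0.1, -0.9]
finger_gap: 0.104
grip_force: 50.0
```

```bash
python3 - <<'E'
from h import *
s,_=R_();im=robot.capture("wrist");cv2.imwrite("pics/w6.png",im)
t=robot.capture("top");sc=robot.capture("scene");cv2.imwrite("pics/t6.png",t);cv2.imwrite("pics/s6.png",sc)
print(s["position"],s["tcp_rot"])
u=np.array([np.cos(s["tcp_rot"][2]),np.sin(s["tcp_rot"][2]),0]);sp=s["position"]+90*u+[0,0,-48];print("spout",sp)
w5=cv2.imread("pics/w5.png")
# compare funnel pose in hand before/after lift: template of the handle root + mouth's lower rim
for (x,y,w,h) in((240,145,35,50),(165,60,40,60),(305,60,40,60)):
    r=cv2.matchTemplate(im,w5[y:y+h,x:x+w],cv2.TM_CCOEFF_NORMED)[y-12:y+13,x-12:x+13]
    i=np.unravel_index(r.argmax(),r.shape);print("dx,dy",i[1]-12,i[0]-12,r.max())
# did mug / jars move? compare pixels
t0=cv2.imread("pics/top0.png")
for n,(x,y,w,h) in dict(pink=(279,192,20,20),pepper=(237,190,32,32),mug=(302,180,20,16),red=(357,188,20,20)).items():
    r=cv2.matchTemplate(t[y-8:y+h+8,x-8:x+w+8],t0[y:y+h,x:x+w],cv2.TM_CCOEFF_NORMED);i=np.unravel_index(r.argmax(),r.shape);print(n,i[1]-8,i[0]-8,round(float(r.max()),2))
E
```

```text
[384.56267023 178.2367921  224.77748341] [-3.14153769e+00  2.78216647e-03  2.80359155e-01]
spout [471.04872119 203.13986401 176.77748341]
dx,dy 2 0 0.34045365
dx,dy 3 -1 0.93016803
dx,dy 4 -2 0.86973643
pink 0 0 1.0
pepper 0 0 0.63
mug 1 0 0.8
red 0 0 1.0
```

```bash
python3 - <<'E'
from h import *
import json
ld=lambda f:{k:np.array(v) for k,v in json.load(open(f)).items()}
W2=cam("wrist",ld("w2.json"));S=cam("scene");T=cam("top")
print("rack z: ",[ (z,atz(W2,(73,135),z).round()) for z in(50,150,250)])
print([(z,atz(S,(393,298),z).round(),atz(T,(72,205),z).round(), atz(T,(103,195),z).round()) for z in(50,150,250)])
# mouth rim: bright ellipse estimate: project predicted rim, refine by best edge response
s,_=R_();u=np.array([np.cos(s["tcp_rot"][2]),np.sin(s["tcp_rot"][2]),0]);c0=s["position"]+90*u+[0,0,26]
t=cv2.imread("pics/t6.png");sc=cv2.imread("pics/s6.png")
o=[]
for im,c in((sc,S),(t,T)):
    x,y=[int(v) for v in proj(c,c0)];x0,y0=x-28,y-28;k=7
    g=cv2.resize(im[y0:y0+56,x0:x0+56],None,fx=k,fy=k,interpolation=cv2.INTER_CUBIC)
    for q in np.linspace(0,6.28,40):
        p=proj(c,c0+38.5*np.array([np.cos(q),np.sin(q),0]));cv2.circle(g,tuple(int(round((v+.5-z)*k)) for v,z in zip(p,(x0,y0))),1,(0,0,255),-1)
    o.append(g);print(x0,y0)
cv2.imwrite("pics/v6.png",np.hstack(o))
E
```

```text
rack z:  [(50, array([465., 387.,  50.])), (150, array([488., 327., 150.])), (250, array([511., 268., 250.]))]
[(50, array([451., 396.,  50.]), array([447., 487.,  50.]), array([479., 387.,  50.])), (150, array([491., 386., 150.]), array([442., 439., 150.]), array([472., 346., 150.])), (250, array([530., 376., 250.]), array([438., 390., 250.]), array([466., 306., 250.]))]
320 213
112 164
```

The rack tip is at about (460,390), well clear of the hand. Lowering.

Request:
drive_tool(moves=[{"delta_pos":[0.0012,0,0.015],"rotation":[0,0,0],"hand":0.0},{"delta_pos":[0.0012,0,0.025],"rotation":[0,0,0],"hand":0.0},{"delta_pos":[0,0,0.025],"rotation":[0,0,0],"hand":0.0},{"delta_pos":[0,0,0.02],"rotation":[0,0,0],"hand":0.0},{"delta_pos":[0,0,0.01],"rotation":[0,0,0],"hand":0.0},{"delta_pos":[0,0,0.003],"rotation":[0,0,0],"hand":0.0},{"delta_pos":[0,0,0],"rotation":[0,0,0],"hand":0.0},{"delta_pos":[0,0,0],"rotation":[0,0,0],"hand":0.0}])

```text
time_s: 13.95
position: [389.0, 179.2, 128.2]
tcp_rot: [3.141, -0.002, 0.28]
contact_force: [0.2, 0.1, -1.1]
finger_gap: 0.106
grip_force: 50.0
```

```bash
python3 - <<'E'
from h import *
S=cam("scene");T=cam("top")
ss=[robot.sense()["position"]];s,_=R_();W=cam("wrist",s)
print(s["position"],s["tcp_rot"],s["contact_force"])
ims=[(robot.capture("scene"),S,70,52),(robot.capture("top"),T,70,52),(robot.capture("wrist"),W,240,180)]
for n,(i,*_) in zip("stw",ims):cv2.imwrite(f"pics/{n}7.png",i)
y=s["tcp_rot"][2];u=np.array([np.cos(y),np.sin(y),0]);sp=s["position"]+90*u+[0,0,-48];print("spout",sp)
a=np.radians(12.5);C=np.array([493.8,208.2,62.])
circ=lambda c,r:[c+r*np.array([np.cos(q),np.sin(q),0]) for q in np.linspace(0,6.28,48)]
g=np.zeros((600,800,3),np.uint8)
for n,(im,c,w,h) in enumerate(ims):
    k=400/w;p=proj(c,C if n<2 else sp+[0,0,74]);x0=max(0,int(p[0]-w/2));y0=max(0,int(p[1]-h/2))
    o=cv2.resize(im[y0:y0+h,x0:x0+w],(400,int(h*k)),interpolation=cv2.INTER_CUBIC)
    for X,col in[(X,(0,0,255)) for X in circ(sp+[0,0,74],38.5)]+[(X,(255,0,0)) for X in circ(C,48)*(n<2)]+[(X,(0,255,0)) for X in circ(sp,7.5)]:
        q=proj(c,X);cv2.circle(o,tuple(int(round((v+.5-z)*k)) for v,z in zip(q,(x0,y0))),1,col,-1)
    r,cc=divmod(n,2);g[r*300:r*300+min(300,o.shape[0]),cc*400:cc*400+400]=o[:300];print(x0,y0,k)
w=cv2.resize(ims[1][0][165:240,225:325],(400,300));g[300:,400:]=w
cv2.imwrite("pics/v7.png",g)
E
```

```text
[388.95086707 179.22743276 128.15208936] [ 3.14141410e+00 -1.54681024e-03  2.79699792e-01] [ 0.22213119  0.06819433 -1.05735575]
spout [475.4533194  204.0734735   80.15208936]
299 244 5.714285714285714
121 164 5.714285714285714
138 0 1.6666666666666667
```

View pics/v7.png

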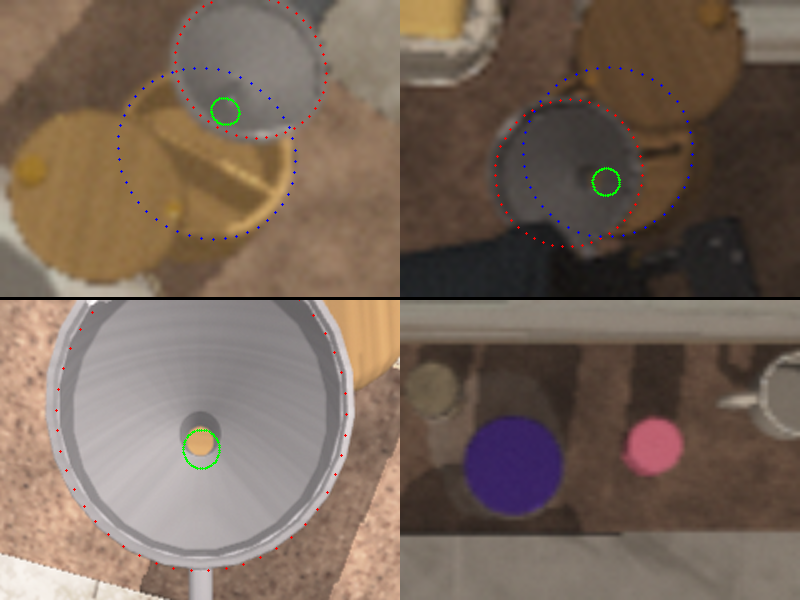

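The composite shows the funnel mouth and spout matching the predicted circles to about 2–3 mm, with wood visible through the spout at (200,441). It is about 2.6 mm too far out and 3 mm too high. The lid is clear of the front compartment, and the mug, pink jar and pepper jar stand as before. I'll trim the position and finish.

Request:
drive_tool(moves=[{"delta_pos":[-0.0026,0,0.002],"rotation":[0,0,0],"hand":0.0},{"delta_pos":[0,0,0.001],"rotation":[0,0,0],"hand":0.0},{"delta_pos":[0,0,0],"rotation":[0,0,0],"hand":0.0},{"delta_pos":[0,0,0],"rotation":[0,0,0],"hand":0.0},{"delta_pos":[0,0,0],"rotation":[0,0,0],"hand":0.0},{"delta_pos":[0,0,0],"rotation":[0,0,0],"hand":0.0}])

```text
time_s: 14.85
position: [386.0, 178.5, 124.6]
tcp_rot: [-3.142, -0.0, 0.28]
contact_force: [-0.2, 0.2, -2.5]
finger_gap: 0.11
grip_force: 50.0
```

```bash
python3 - <<'E'
from h import *
s=robot.sense();print(s["position"],s["tcp_rot"],s["contact_force"],s["grip_force"]);print(robot.job_done())
E
```

```text
[385.96031813 178.46971553 124.55142484] [-3.14157388e+00 -6.76642739e-05  2.79731537e-01] [-0.16643678  0.23194554 -2.54537857] 49.99959211796522
the job is handed in; nothing more can be done
None
```

I handed in the job at about 15 s: the lid is swung about 100° aside, and the funnel is held upright by its handle with the spout over the front compartment, an estimated 15 mm above the rim (good to 2–3 mm); the mug and the jars in the last picture stand where they were.

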